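# Break loose the caps of a twin gas block, one of them left-handed

### The arm

A 6-joint arm with a two-finger parallel gripper is mounted at the origin on a cart in front of the work surface, level with it; the furniture and walls round the work are solid. World frame = base frame: x ahead of the robot, y to its left, z up, the work surface at z = 0. Lengths are in mm, angles in rad, forces in N, time in s.
With the tool pointing down it reaches from about 300 to 875 mm from the base axis. Payload 4.2 kg.
Tool frame: the origin (TCP) lies midway between the tips of the shut fingers; the grasp point (between the pads) lies 19 mm behind it (robot.grasp_offset is the distance from the TCP to the grasp point, in mm); z points along the fingers, y is the line along which they close (so a half turn about z gives the same grasp; the last joint's range is limited). The gripper opens to 85 mm and grips with 20 to 120 N. Pads are 22 mm wide; open, the fingers measure 114 mm over their backs; the gripper's body (76 mm by 85 mm) begins 54 mm behind the grasp point. The pads swing forward as they close: fully open they stand 13 mm farther back than shut.
Start: joints at [1.285, 0.32, 1.565, -0, 1.257, -0.02], TCP at [151.043, 554.822, 231.338] pointing down, gripper open.
Joint ranges: [-3.11, 3.11], [-0.84, 2.01], [0.21, 2.61], [-1.34, 4.49], [0.05, 2.63], [-2.56, 2.56]. Speed limits (rad/s): [2.57, 2.57, 3.14, 3.14, 3.14, 3.14].

### API

Orientations are given as [roll, pitch, yaw] about the fixed x, y, z axes, in that order (R = Rz(yaw) Ry(pitch) Rx(roll)).
In Python, from bench import robot gives the robot as it stands.
- The arm moves only by the shell command python3 -m pendant 'ROWS'. ROWS is a JSON object of lists of equal length, an entry for each row: "rotation": the turn, a rotation vector about the world's x, y, z in degrees, a list of three; "offset": the shift along the world's x, y, z in cm, a list of three; "claw": the opening, from 0 (shut) to 1 (fully open). A call has exactly 8 rows; each row shifts and turns the commanded pose from where the row before left it; what a row does not reach is not made up. A row lasts 1/10 s, in which the tool goes at most 50 mm and 8.59 degrees, less where a joint would pass 70% of its speed; a pose out of reach is approached as far as the arm can. A call with a gripper value outside its range is refused whole. The fingers move at their own pace and stop on an object; the grip force is fixed at half the most. Time passes only in rows, so rows that do not move let the fingers close, or fill a call up. It gives the time, the measured TCP pose, the force, the opening and the grip force at its end, in the units of the state.
- robot.observe(): the state, without advancing time (a new reading comes with each control period).
- robot.snapshot(name): name is "side" or "top" or "wrist"; returns a dict with "pixels" (400x640x3 uint8, red, green, blue), "vfov" (degrees; the focal length in pixels is half the picture's height over the tangent of half this angle, whatever the lens; pixels are square), "cx", "cy" (the principal point, pixels), "R" (3x3) and "t" (3): a world point X has camera coordinates R X + t; the wrist camera has in their place "tool_from_camera" (4x4, takes a point from camera to tool coordinates, whose origin is the TCP and whose axes are the flange's). Camera axes: x right, y down, z forward; pixel columns grow to the right and rows downward; lengths in mm; the calibration is good to about 2 mm. A picture is of the moment at which its call begins: read the wrist's pose just before it. There is no depth.
- robot.hand_in(): hands the job in; it is judged then, once.
The state is a dict: "t": time; "joints": joint angles; "dq": joint speeds; "tau": joint torques, N m; "ee_pos": TCP position; "ee_rot": TCP orientation; "ft_force": force on the tool from outside, world axes, zero at the start; "torque": the same for the moment, N m; "opening": finger opening in mm; "finger_force": force on a finger pad.
Only numpy, scipy, OpenCV 4.12 (cv2) and the standard library are available. Lean on these libraries where they do the work, as an engineer would, in place of code of your own. Each camera call takes 0.05 s, during which the arm holds its last target. There are 200 camera calls.

### The job

Break both winged caps of the twin gas block loose by about a quarter turn each, so that they can be spun off by finger when the torch hoses are connected; go no further, for until then they must keep the stone dust out. The fuel-gas outlet has a left-hand thread and the other an ordinary right-hand one, but the caps look alike and the block can stand either way round: feel gently which way each cap gives, and do not wrench a cap tighter. Leave the glass jar and the glue bottle standing.

Things in the scene. Friction and masses are not known exactly. Their poses are not given: they have to be found in the camera images.
- gas_block: twin gas outlet block, fixed to the worktop: dark steel base plate 96 x 216 mm with a grey bar 56 x 206 mm on it, top 59 mm above the worktop; two gauges on its front face, two brass inlet stubs behind (reaching 70 mm behind the origin), two outlets with winged brass caps on top. Origin at the underside's centre; its y axis runs along the row of the two outlets, which are 4 mm behind the origin (+x) and 70 mm to either side.
- wings_a (a point): middle of the upright bar (wings) on top of a brass cap: 92 mm long, 12 mm thick, 24 mm high in the middle and 32 mm at its rounded ends, flat sides. The point is on the cap's vertical turning axis at mid height of the bar, about 115 mm above the worktop; x runs along the bar, y across it, z up. Under the bar, 13 mm below the point, is the cap's round skirt, 35 mm across. Both caps look alike, 140 mm apart.
- cap_a (a joint): how far the cap of wings_a is unscrewed, rad: 0 = tight, as at the start; grows as it loosens (a quarter turn is 1.57; runs on to 6; rises 3 mm a turn). Stiff, about 0.2 N m. Turned the tight way it stays within 0.05 of 0 and only its seal yields. Whether it loosens clockwise or anticlockwise is not known; the other cap has the opposite hand.
- seal_a (a joint): how far the thin black rubber seal under the cap of wings_a is wound up by tightening, rad: 0 at rest; a springy 0.1 rad for each N m put on the cap in the tight direction, and back to 0 when let go. Slightly negative (-0.02) while the cap is being loosened.
- wings_b (a point): middle of the upright bar (wings) on top of a brass cap: 92 mm long, 12 mm thick, 24 mm high in the middle and 32 mm at its rounded ends, flat sides. The point is on the cap's vertical turning axis at mid height of the bar, about 115 mm above the worktop; x runs along the bar, y across it, z up. Under the bar, 13 mm below the point, is the cap's round skirt, 35 mm across. Both caps look alike, 140 mm apart.
- cap_b (a joint): how far the cap of wings_b is unscrewed, rad: 0 = tight, as at the start; grows as it loosens (a quarter turn is 1.57; runs on to 6; rises 3 mm a turn). Stiff, about 0.2 N m. Turned the tight way it stays within 0.05 of 0 and only its seal yields. Whether it loosens clockwise or anticlockwise is not known; the other cap has the opposite hand.
- seal_b (a joint): how far the thin black rubber seal under the cap of wings_b is wound up by tightening, rad: 0 at rest; a springy 0.1 rad for each N m put on the cap in the tight direction, and back to 0 when let go. Slightly negative (-0.02) while the cap is being loosened.
- jar_mid (a point): empty glass jar, 71 mm across and 99 mm high, loose, standing behind the block; the point is its centre, 50 mm up; z is its upright axis.
- glue_mid (a point): white glue bottle with an orange nozzle, 52 mm across and 142 mm high, loose, standing behind the block; the point is its centre, 71 mm up; z is its upright axis.

How it is judged:
By the outcome, as a careful person would: the job done as asked, in the order asked, and still so for the second after the job is handed in, with the robot touching nothing.
It also fails if it takes over 48 s, if anything falls off the work surface, if the arm or the gripper's body presses on something with over 40 N, if the wrist force passes 120 N, or if a joint passes its speed limit or range.

## Working session

There is one attempt and no reset: what is moved stays moved. The work goes in short steps, Python scripts to look and compute and a shell command to move; the robot and the scene stay as the last step left them, time stands still between calls to the robot, and variables do not carry over. Pictures are saved under pics/ and viewed, at most 10 in all, crops included, and the job is handed in when it is done.

```bash
ls; mkdir -p pics
cat > h.py <<'E'
import numpy as np, cv2
from bench import robot
def save(cam,name):
    s=robot.snapshot(cam); cv2.imwrite('pics/'+name,s['pixels'][:,:,::-1].copy())
    np.savez('pics/'+name+'.npz',**{k:np.array(v) for k,v in s.items() if k!='pixels'}); return s
def ray(c,u,v,z):
    f=200/np.tan(np.radians(float(c['vfov']))/2)
    d=np.array([(u-c['cx'])/f,(v-c['cy'])/f,1]); R=c['R'];o=-R.T@c['t'];d=R.T@d
    return o+d*(z-o[2])/d[2]
E
python3 - <<'E'
from h import *
save('top','top1.png');save('side','side1.png')
print(robot.observe())
E
```

```text
pics
{'t': 0.1, 'joints': array([ 1.28499889e+00,  3.20208859e-01,  1.56556242e+00, -3.18933053e-05,
        1.25741490e+00, -1.99819095e-02]), 'dq': array([ 0.00049831, -0.00109155, -0.00315002, -0.00205916, -0.00129416,
        0.00079306]), 'tau': array([-5.83506244e-04, -4.16412807e+01, -2.34704590e+01, -6.27598615e-05,
        4.80787057e-03, -1.14260789e-05]), 'ee_pos': array([150.92595286, 554.38723334, 230.57522878]), 'ee_rot': array([-3.13999883e+00, -1.52143038e-06,  2.87578698e+00]), 'ft_force': array([-0.52843192,  0.41895174, -0.13611896]), 'torque': array([-0.06548659,  0.01864806, -0.03582576]), 'finger_force': 0.0, 'opening': 85.59312192499728}
```

View pics/top1.png

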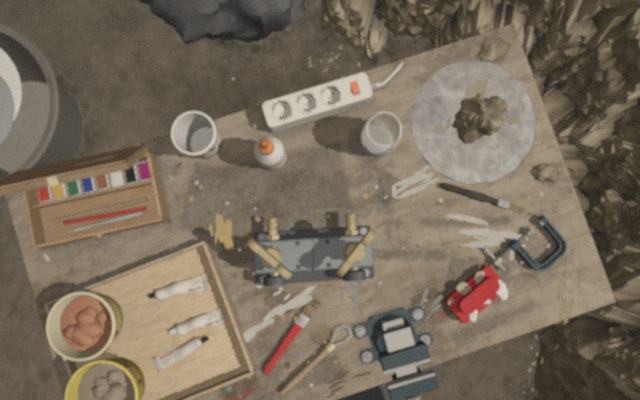

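View pics/side1.png

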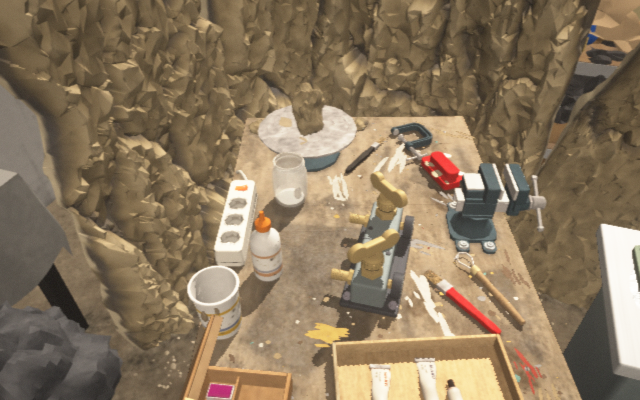

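The top view shows the block at about (313,255), with wings near (269,256) and (356,250). The jar is at (381,133) and the glue at (268,152). I'll enlarge the block.

Run:
```python
from h import *
im=cv2.imread('pics/top1.png')[205:305,235:395]
cv2.imwrite('pics/crop1.png',cv2.resize(im,None,fx=5,fy=5,interpolation=cv2.INTER_CUBIC))
c=np.load('pics/top1.png.npz')
for n,u,v,z in [('L',269,256,115),('R',356,250,115),('L1',250,240,119),('L2',289,275,119),('R1',371,233,119),('R2',342,274,119),('jar',381,133,50),('glue',268,152,90)]: print(n,ray(c,u,v,z).round(1))
print(-c['R'].T@c['t'])
```

```text
L [535.6 149.9 115. ]
R [545.4   9.3 115. ]
L1 [561.3 180.3 119. ]
L2 [505.5 117.2 119. ]
R1 [573.  -14.8 119. ]
R2 [507.2  32.1 119. ]
jar [750.7 -40.   50. ]
glue [709.  156.1  90. ]
[572.82972033  65.45636255 933.29316927]
```

View pics/crop1.png

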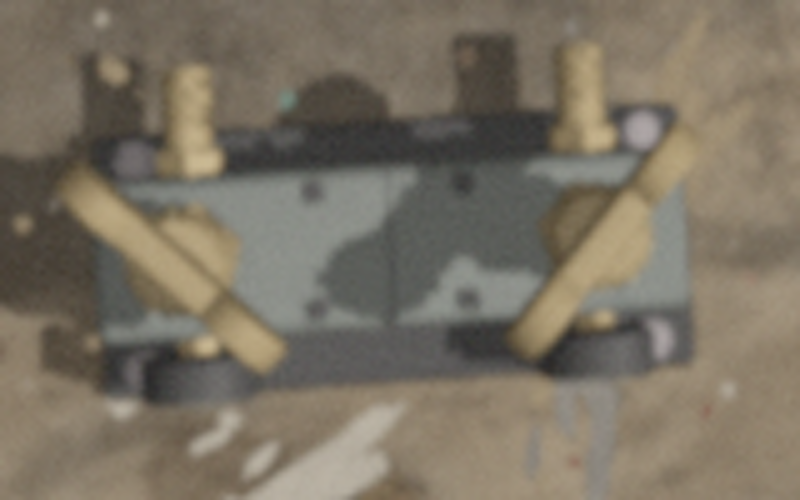

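Bars in world: left one ≈ (534,149) at about +48°, right one ≈ (541,9) at about −36°. I'll go above the right one first, because the wrist range there allows both directions.

```bash
python3 -m pendant '{"offset":[[2.8,-3.9,0],[2.8,-3.9,0],[2.8,-3.9,0],[2.8,-3.9,0],[2.8,-3.9,0],[2.8,-3.9,0],[2.8,-3.9,0],[2.8,-3.9,0]],"rotation":[[0,0,-2.5],[0,0,-2.5],[0,0,-2.5],[0,0,-2.5],[0,0,-2.5],[0,0,-2.5],[0,0,-2.5],[0,0,-2.5]],"claw":[1,1,1,1,1,1,1,1]}'
python3 -m pendant '{"offset":[[2.8,-3.9,0],[2.8,-3.9,0],[2.8,-3.9,0],[2.8,-3.9,0],[2.8,-3.9,0],[2.8,-3.9,0],[0,0,0],[0,0,0]],"rotation":[[0,0,0],[0,0,0],[0,0,0],[0,0,0],[0,0,0],[0,0,0],[0,0,0],[0,0,0]],"claw":[1,1,1,1,1,1,1,1]}'
python3 - <<'E'
from h import *
o=robot.observe(); s=save('wrist','w1.png')
np.savez('pics/w1pose.npz',p=o['ee_pos'],r=o['ee_rot']); print(o['ee_pos'],o['ee_rot'],o['joints'],o['torque'],o['ft_force']); print(s['tool_from_camera'])
E
```

```text
t: 0.9
ee_pos: [375.6, 241.0, 231.2]
ee_rot: [-3.142, -0.0, 2.525]
ft_force: [1.1, 1.6, 0.2]
opening: 85.1
finger_force: 0.0
t: 1.7
ee_pos: [542.8, 8.1, 230.5]
ee_rot: [-3.141, -0.002, 2.524]
ft_force: [0.2, 0.3, 0.0]
opening: 85.5
finger_force: 0.0
[542.82882149   8.13158719 230.48760834] [-3.14089865e+00 -2.00203429e-03  2.52448173e+00] [-6.54529809e-03  2.70684886e-01  1.63736547e+00  6.13354618e-04
  1.23558057e+00 -9.60433760e-01] [ 5.38397066e-05 -1.15424886e-02  3.43868040e-02] [0.24229786 0.26845251 0.02644435]
[[-1.28405014e-04 -9.54093575e-01 -2.99508652e-01  7.45280683e+01]
 [ 9.99999921e-01 -2.34982570e-04  3.19825005e-04 -3.30849170e-01]
 [-3.75522295e-04 -2.99508588e-01  9.54093530e-01 -1.42669015e+02]
 [ 0.00000000e+00  0.00000000e+00  0.00000000e+00  1.00000000e+00]]
```

View pics/w1.png

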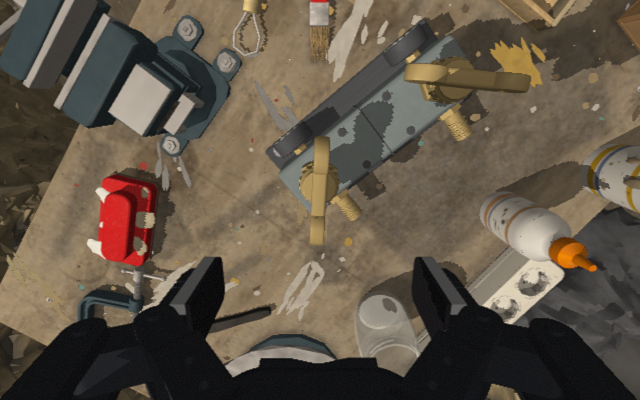

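The wrist view shows the right bar from (321,137) to (317,245) and the left bar from (407,73) to (529,82).

```bash
cat >> h.py <<'E'
from scipy.spatial.transform import Rotation as Ro
def wray(c,p,r,u,v,z):
    f=200/np.tan(np.radians(float(c['vfov']))/2)
    T=c['tool_from_camera'];R=Ro.from_euler('xyz',r).as_matrix()
    o=p+R@T[:3,3]; d=R@T[:3,:3]@np.array([(u-c['cx'])/f,(v-c['cy'])/f,1])
    return o+d*(z-o[2])/d[2]
E
python3 - <<'E'
from h import *
c=np.load('pics/w1.png.npz');q=np.load('pics/w1pose.npz')
for n,a,b in [('R',(321,139),(317,244)),('L',(407,73),(529,83))]:
  for z in (118,126):
    A=wray(c,q['p'],q['r'],*a,z);B=wray(c,q['p'],q['r'],*b,z); d=A-B
    print(n,z,((A+B)/2).round(1),np.linalg.norm(d).round(1),np.degrees(np.arctan2(d[1],d[0])).round(1))
c=np.load('pics/top1.png.npz')
for n,a,b in [('R',(685,140),(525,345)),('L',(75,180),(270,360))]:
    z=122
    A,B=[ray(c,235+x/5,205+y/5,z) for x,y in (a,b)];d=A-B
    print('top',n,((A+B)/2).round(1),np.linalg.norm(d).round(1),np.degrees(np.arctan2(d[1],d[0])).round(1))
im=cv2.imread('pics/w1.png')[50:260,260:540]
cv2.imwrite('pics/crop2.png',cv2.resize(im,None,fx=2.85,fy=2.85,interpolation=cv2.INTER_CUBIC))
E
```

```text
R 118 [544.5   7.7 118. ] 89.9 142.6
R 126 [542.5   9.1 126. ] 87.1 142.6
L 118 [535.3 149.7 118. ] 91.5 -129.7
L 126 [533.6 146.6 126. ] 88.7 -129.7
top R [540.2   9.7 122. ] 83.4 -38.2
top L [531.2 148.4 122. ] 85.0 47.7
```

View pics/crop2.png

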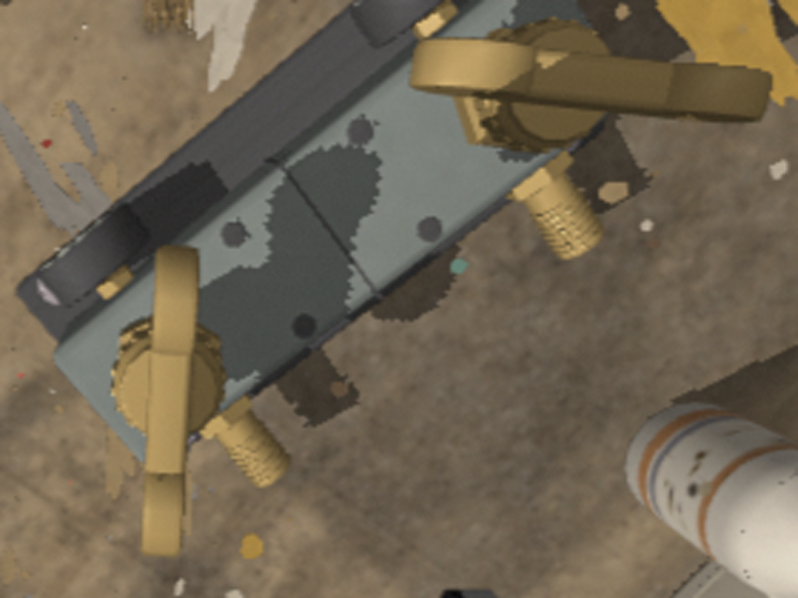

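The right cap's axis is ≈ (543,8.5) with the bar at 142.6°, and the left's is ≈ (534.3,148.5) at 50°. The spacing comes to 140.3 mm, which agrees. Descending on the right cap.

```bash
python3 -m pendant '{"offset":[[0,0,-3.5],[0,0,-3.5],[0,0,-3],[0,0,-2],[0,0,-0.4],[0,0,0],[0,0,0],[0,0,0]],"rotation":[[0,0,-2],[0,0,0],[0,0,0],[0,0,0],[0,0,0],[0,0,0],[0,0,0],[0,0,0]],"claw":[1,1,1,0.6,0.5,0.3,0.1,0]}'
python3 -m pendant '{"offset":[[0,0,0],[0,0,0],[0,0,0],[0,0,0],[0,0,0],[0,0,0],[0,0,0],[0,0,0]],"rotation":[[0,0,0],[0,0,0],[0,0,0],[0,0,0],[0,0,0],[0,0,0],[0,0,0],[0,0,0]],"claw":[0,0,0,0,0,0,0,0]}'
python3 -c "
from bench import robot
o=robot.observe();print(o['ee_pos'],o['ee_rot'],o['torque'],o['tau'][5],o['joints'][5])"
```

```text
t: 2.55
ee_pos: [543.8, 9.1, 108.8]
ee_rot: [3.14, 0.002, 2.492]
ft_force: [-1.7, -4.1, 3.4]
opening: 12.0
finger_force: 2.9
t: 3.35
ee_pos: [543.6, 8.7, 109.0]
ee_rot: [3.14, 0.002, 2.491]
ft_force: [-1.6, -1.4, 6.6]
opening: 10.3
finger_force: 60.8
[543.60116879   8.67879269 109.00541768] [3.14013372e+00 1.83042508e-03 2.49130209e+00] [-0.11047052  0.29956704 -0.05841705] -0.11922618839889765 -0.9257822004630587
```

Gripped at 10–12 mm opening, centred. Gentle probe: +2° (anticlockwise), with readings.

```bash
python3 -m pendant '{"offset":[[0,0,0.1],[0,0,0],[0,0,0],[0,0,0],[0,0,0],[0,0,0],[0,0,0],[0,0,0]],"rotation":[[0,0,0],[0,0,0.5],[0,0,0.5],[0,0,0.5],[0,0,0.5],[0,0,0],[0,0,0],[0,0,0]],"claw":[0,0,0,0,0,0,0,0]}'
python3 -c "
from bench import robot
o=robot.observe();print(o['ee_pos'],o['ee_rot'],o['torque'],o['tau'][5],o['joints'][5])"
```

```text
t: 4.15
ee_pos: [543.6, 8.8, 109.0]
ee_rot: [3.141, 0.001, 2.526]
ft_force: [-1.0, -1.5, 5.3]
opening: 10.3
finger_force: 61.0
[543.59797613   8.76757888 109.01240206] [3.14062724e+00 1.15302805e-03 2.52639630e+00] [-0.15902554  0.02735162 -0.33058424] -0.3744073212146759 -0.9607973665859082
```

Torque changed −0.27 N·m, which is ambiguous. Now the other way, to −2° from the start.

```bash
python3 -m pendant '{"offset":[[0,0,0],[0,0,0],[0,0,0],[0,0,0],[0,0,0],[0,0,0],[0,0,0],[0,0,0]],"rotation":[[0,0,-1],[0,0,-1],[0,0,0],[0,0,0],[0,0,0],[0,0,0],[0,0,0],[0,0,0]],"claw":[0,0,0,0,0,0,0,0]}'
python3 -c "
from bench import robot
o=robot.observe();print(o['ee_rot'],o['torque'],o['tau'][5])"
python3 -m pendant '{"offset":[[0,0,0],[0,0,0],[0,0,0],[0,0,0],[0,0,0],[0,0,0],[0,0,0],[0,0,0]],"rotation":[[0,0,-1],[0,0,-1],[0,0,0],[0,0,0],[0,0,0],[0,0,0],[0,0,0],[0,0,0]],"claw":[0,0,0,0,0,0,0,0]}'
python3 -c "
from bench import robot
o=robot.observe();print(o['ee_rot'],o['torque'],o['tau'][5])"
```

```text
t: 4.95
ee_pos: [543.6, 8.7, 109.0]
ee_rot: [3.141, 0.001, 2.492]
ft_force: [0.6, 0.3, 7.3]
opening: 10.5
finger_force: 60.8
[3.14085710e+00 1.25233440e-03 2.49248713e+00] [-0.13595074  0.08098747 -0.1333042 ] -0.10630071396008134
t: 5.75
ee_pos: [543.5, 8.7, 109.0]
ee_rot: [3.141, 0.001, 2.458]
ft_force: [0.4, -1.7, 6.1]
opening: 10.7
finger_force: 60.8
[3.14112081e+00 1.31184972e-03 2.45848869e+00] [-0.1741809   0.14425174  0.0980445 ] 0.13934736605733633
```

```bash
python3 -m pendant '{"offset":[[0,0,0],[0,0,0],[0,0,0],[0,0,0],[0,0,0],[0,0,0],[0,0,0],[0,0,0]],"rotation":[[0,0,-1],[0,0,-1],[0,0,0],[0,0,0],[0,0,0],[0,0,0],[0,0,0],[0,0,0]],"claw":[0,0,0,0,0,0,0,0]}'
python3 -c "
from bench import robot
o=robot.observe();print(o['ee_rot'],o['torque'],o['tau'][5])"
python3 -m pendant '{"offset":[[0,0,0],[0,0,0],[0,0,0],[0,0,0],[0,0,0],[0,0,0],[0,0,0],[0,0,0]],"rotation":[[0,0,-1],[0,0,0],[0,0,0],[0,0,0],[0,0,0],[0,0,0],[0,0,0],[0,0,0]],"claw":[0,0,0,0,0,0,0,0]}'
python3 -c "
from bench import robot
o=robot.observe();print(o['ee_rot'],o['torque'],o['tau'][5])"
```

```text
t: 6.55
ee_pos: [543.5, 8.6, 109.0]
ee_rot: [3.141, 0.001, 2.424]
ft_force: [-0.5, -0.9, 6.3]
opening: 10.6
finger_force: 60.8
[3.14121164e+00 1.38842928e-03 2.42388017e+00] [-0.16416737  0.13360736  0.18560654] 0.18897421192377806
t: 7.35
ee_pos: [543.5, 8.6, 109.0]
ee_rot: [3.141, 0.001, 2.407]
ft_force: [-0.4, -0.5, 5.4]
opening: 10.2
finger_force: 60.8
[3.14129544e+00 1.36896063e-03 2.40650634e+00] [-0.28286535  0.14988699  0.17287101] 0.19039875827729702
```

It saturates at 0.19 N·m clockwise while anticlockwise was springy, so the right cap loosens clockwise. It's already about 0.045 rad loose. Turning ~87° more.

```bash
python3 -m pendant '{"offset":[[0,0,0],[0,0,0],[0,0,0],[0,0,0],[0,0,0],[0,0,0.1],[0,0,0],[0,0,0]],"rotation":[[0,0,-6],[0,0,-6],[0,0,-6],[0,0,-6],[0,0,-6],[0,0,-6],[0,0,-6],[0,0,-6]],"claw":[0,0,0,0,0,0,0,0]}'
python3 -c "
from bench import robot
o=robot.observe();print(o['ee_rot'],o['torque'],o['tau'][5],o['joints'])"
python3 -m pendant '{"offset":[[0,0,0],[0,0,0],[0,0,0],[0,0,0],[0,0,0],[0,0,0],[0,0,0],[0,0,0]],"rotation":[[0,0,-6],[0,0,-6],[0,0,-6],[0,0,-6],[0,0,-6],[0,0,-6],[0,0,-3],[0,0,0]],"claw":[0,0,0,0,0,0,0,0]}'
python3 -c "
from bench import robot
o=robot.observe();print(o['ee_rot'],o['torque'],o['tau'][5],o['joints'])"
```

```text
t: 8.15
ee_pos: [542.0, 7.9, 109.4]
ee_rot: [-3.139, 0.002, 1.565]
ft_force: [-3.9, -3.7, 5.4]
opening: 10.3
finger_force: 60.7
[-3.13941556e+00  2.14266242e-03  1.56500026e+00] [-0.66251595  0.5062679   0.20428905] -0.6305916979908943 [-0.00537214  0.37710061  1.81363761 -0.00262733  0.95303407  0.00195037]
t: 8.95
ee_pos: [540.8, 8.3, 109.7]
ee_rot: [-3.139, 0.004, 0.887]
ft_force: [-5.9, -1.7, 8.3]
opening: 10.4
finger_force: 61.2
[-3.13889239  0.00409501  0.88747152] [-0.40671141  1.09961582  0.1560744 ] 0.36073699593544006 [-0.0050311   0.37623849  1.81423656 -0.00182943  0.95579043  0.67935824]
```

The right cap is now ≈1.56 rad loose. Release, rise, and head for the left cap at the same yaw (~50°).

```bash
python3 -m pendant '{"offset":[[0,0,0],[0,0,0],[0,0,0],[0,0,0],[0,0,2],[0,0,4],[0,0,3],[0,0,0]],"rotation":[[0,0,0],[0,0,0],[0,0,0],[0,0,0],[0,0,0],[0,0,0],[0,0,0],[0,0,0]],"claw":[0.4,0.6,0.8,1,1,1,1,1]}'
python3 -m pendant '{"offset":[[-0.3,4.7,0.5],[-0.3,4.7,0.5],[-0.3,4.6,0.5],[0,0,0],[0,0,0],[0,0,0],[0,0,0],[0,0,0]],"rotation":[[0,0,0],[0,0,0],[0,0,0],[0,0,0],[0,0,0],[0,0,0],[0,0,0],[0,0,0]],"claw":[1,1,1,1,1,1,1,1]}'
python3 - <<'E'
from h import *
o=robot.observe(); s=save('wrist','w2.png')
np.savez('pics/w2pose.npz',p=o['ee_pos'],r=o['ee_rot']); print(o['ee_pos'],o['ee_rot'],o['torque'],o['tau'][5])
E
```

```text
t: 9.75
ee_pos: [545.9, 8.9, 203.8]
ee_rot: [3.134, -0.006, 0.886]
ft_force: [0.9, 0.1, 0.3]
opening: 85.5
finger_force: 0.0
t: 10.55
ee_pos: [534.1, 147.6, 214.1]
ee_rot: [-3.141, 0.0, 0.884]
ft_force: [0.7, -0.6, -0.5]
opening: 85.6
finger_force: 0.0
[534.11806611 147.64819018 214.10339387] [-3.14149087e+00  4.80912797e-04  8.84324833e-01] [ 0.02541264 -0.0257839   0.04778811] -0.0015262563829310238
```

View pics/w2.png

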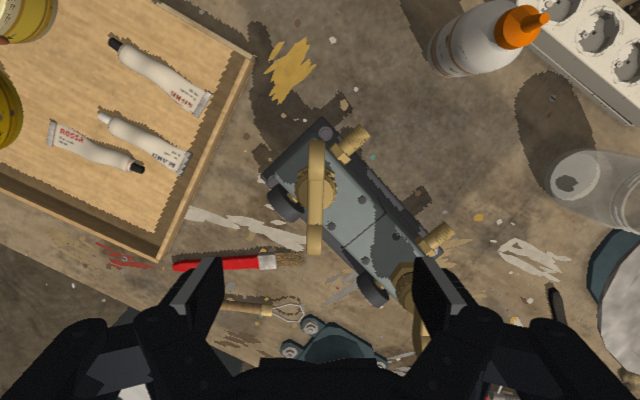

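The left bar runs from (317,140) to (314,254) in line with the tool. The jar and glue are clear.

Run:
```python
from h import *
for n,a,b in [('w2',(317,141),(314,254)),('w1',(321,139),(317,244))]:
  c=np.load(f'pics/{n}.png.npz');q=np.load(f'pics/{n}pose.npz')
  for z in (118,122,126):
    A=wray(c,q['p'],q['r'],*a,z);B=wray(c,q['p'],q['r'],*b,z); d=A-B
    print(n,z,((A+B)/2).round(1),np.linalg.norm(d).round(1),np.degrees(np.arctan2(d[1],d[0])).round(1))
```

```text
w2 118 [534.1 147.3 118. ] 91.7 49.1
w2 122 [534.9 148.3 122. ] 90.1 49.1
w2 126 [535.8 149.3 126. ] 88.6 49.1
w1 118 [544.5   7.7 118. ] 89.9 142.6
w1 122 [543.5   8.4 122. ] 88.5 142.6
w1 126 [542.5   9.1 126. ] 87.1 142.6
```

```bash
python3 -m pendant '{"offset":[[0,0.05,-3.5],[0,0,-3.5],[0,0,-2],[0,0,-1.2],[0,0,-0.4],[0,0,0],[0,0,0],[0,0,0]],"rotation":[[0,0,-1.5],[0,0,0],[0,0,0],[0,0,0],[0,0,0],[0,0,0],[0,0,0],[0,0,0]],"claw":[1,1,1,0.6,0.5,0.3,0.1,0]}'
python3 -m pendant '{"offset":[[0,0,0],[0,0,0],[0,0,0],[0,0,0],[0,0,0],[0,0,0],[0,0,0],[0,0,0]],"rotation":[[0,0,0],[0,0,0],[0,0,0],[0,0,0],[0,0,0],[0,0,0],[0,0,0],[0,0,0]],"claw":[0,0,0,0,0,0,0,0]}'
python3 -c "
from bench import robot
o=robot.observe();print(o['ee_rot'],o['torque'],o['tau'][5])"
python3 -m pendant '{"offset":[[0,0,0],[0,0,0],[0,0,0],[0,0,0],[0,0,0],[0,0,0],[0,0,0],[0,0,0]],"rotation":[[0,0,1],[0,0,1],[0,0,0],[0,0,0],[0,0,0],[0,0,0],[0,0,0],[0,0,0]],"claw":[0,0,0,0,0,0,0,0]}'
python3 -c "
from bench import robot
o=robot.observe();print(o['ee_rot'],o['torque'],o['tau'][5])"
python3 -m pendant '{"offset":[[0,0,0],[0,0,0],[0,0,0],[0,0,0],[0,0,0],[0,0,0],[0,0,0],[0,0,0]],"rotation":[[0,0,1],[0,0,1],[0,0,0],[0,0,0],[0,0,0],[0,0,0],[0,0,0],[0,0,0]],"claw":[0,0,0,0,0,0,0,0]}'
python3 -c "
from bench import robot
o=robot.observe();print(o['ee_rot'],o['torque'],o['tau'][5],o['joints'][5])"
```

```text
t: 11.4
ee_pos: [534.5, 149.7, 109.5]
ee_rot: [3.141, -0.002, 0.859]
ft_force: [-7.6, 7.9, 6.4]
opening: 12.3
finger_force: 6.0
t: 12.2
ee_pos: [534.0, 150.2, 109.8]
ee_rot: [-3.141, -0.002, 0.86]
ft_force: [-3.0, 2.5, 5.4]
opening: 10.8
finger_force: 60.4
[-3.14120127e+00 -1.94983767e-03  8.59585876e-01] [ 0.47521507  0.50900106 -0.02190012] -0.033825222635641694
t: 13.0
ee_pos: [534.0, 150.2, 109.8]
ee_rot: [-3.141, -0.002, 0.894]
ft_force: [-3.8, 3.2, 5.9]
opening: 10.3
finger_force: 60.4
[-3.14109415e+00 -2.04806544e-03  8.93803137e-01] [ 0.49622498  0.54388637 -0.22658789] -0.1908142352476716
t: 13.8
ee_pos: [533.9, 150.3, 109.8]
ee_rot: [-3.141, -0.002, 0.929]
ft_force: [-3.8, 3.0, 6.5]
opening: 10.4
finger_force: 60.5
[-3.14111589e+00 -2.12395293e-03  9.28751304e-01] [ 0.46262146  0.57051672 -0.1788885 ] -0.19142834935337305 0.8935118348247971
```

It saturates at 0.19 N·m anticlockwise, so the left cap gives that way, as expected. Turning 87° on, then releasing.

```bash
python3 -m pendant '{"offset":[[0,0,0],[0,0,0],[0,0,0],[0,0,0],[0,0,0],[0,0,0.1],[0,0,0],[0,0,0]],"rotation":[[0,0,6],[0,0,6],[0,0,6],[0,0,6],[0,0,6],[0,0,6],[0,0,6],[0,0,6]],"claw":[0,0,0,0,0,0,0,0]}'
python3 -m pendant '{"offset":[[0,0,0],[0,0,0],[0,0,0],[0,0,0],[0,0,0],[0,0,0],[0,0,0],[0,0,0]],"rotation":[[0,0,6],[0,0,6],[0,0,6],[0,0,6],[0,0,6],[0,0,6],[0,0,3.5],[0,0,0]],"claw":[0,0,0,0,0,0,0,0]}'
python3 -c "
from bench import robot
o=robot.observe();print(o['ee_rot'],o['torque'],o['tau'][5],o['joints'])"
```

```text
t: 14.6
ee_pos: [533.1, 150.6, 110.3]
ee_rot: [-3.141, -0.003, 1.77]
ft_force: [-3.5, 4.2, 4.0]
opening: 10.4
finger_force: 60.2
t: 15.4
ee_pos: [532.4, 150.4, 110.5]
ee_rot: [3.142, -0.003, 2.457]
ft_force: [-6.3, 4.6, 6.8]
opening: 10.6
finger_force: 60.6
[ 3.14150541 -0.00344455  2.45657481] [ 0.66507747  1.08567287 -0.12466057] -0.38332960568368435 [ 0.25287921  0.39112693  1.78674727  0.00343977  0.96568829 -0.63485863]
```

```bash
python3 -m pendant '{"offset":[[0,0,0],[0,0,0],[0,0,0],[0,0,0],[0,0,2],[0,0,4],[0,0,4],[0,0,4]],"rotation":[[0,0,0],[0,0,0],[0,0,0],[0,0,0],[0,0,0],[0,0,0],[0,0,0],[0,0,0]],"claw":[0.4,0.6,0.8,1,1,1,1,1]}'
python3 -m pendant '{"offset":[[-2,-3,2],[-2,-3,2],[-2,-3,0],[0,0,0],[0,0,0],[0,0,0],[0,0,0],[0,0,0]],"rotation":[[0,0,0],[0,0,0],[0,0,0],[0,0,0],[0,0,0],[0,0,0],[0,0,0],[0,0,0]],"claw":[1,1,1,1,1,1,1,1]}'
python3 - <<'E'
from h import *
o=robot.observe(); s=save('wrist','w3.png')
np.savez('pics/w3pose.npz',p=o['ee_pos'],r=o['ee_rot']); print(o['ee_pos'],o['ee_rot'])
E
```

```text
t: 16.2
ee_pos: [534.0, 149.1, 250.7]
ee_rot: [-3.141, 0.0, 2.457]
ft_force: [0.7, 0.4, 0.1]
opening: 85.2
finger_force: 0.0
t: 17.0
ee_pos: [474.4, 60.0, 288.8]
ee_rot: [-3.141, -0.001, 2.458]
ft_force: [0.1, -0.3, -0.2]
opening: 85.3
finger_force: 0.0
[474.42575251  59.95307378 288.81159879] [-3.14110402e+00 -7.28369620e-04  2.45790692e+00]
```

View pics/w3.png

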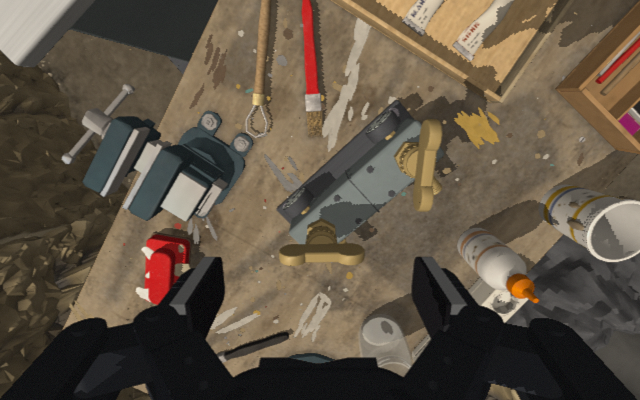

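The left bar now runs (430,125)–(424,208) and the right one (281,252)–(363,253). The jar and glue are standing. Checking the angles.

Run:
```python
from h import *
c=np.load('pics/w3.png.npz');q=np.load('pics/w3pose.npz')
for n,a,b in [('R',(281,252),(363,253)),('L',(431,123),(424,209))]:
    A=wray(c,q['p'],q['r'],*a,122);B=wray(c,q['p'],q['r'],*b,122); d=A-B
    print(n,((A+B)/2).round(1),np.linalg.norm(d).round(1),np.degrees(np.arctan2(d[1],d[0])).round(1))
```

```text
R [541.   11.3 122. ] 86.7 -129.9
L [534.8 148.1 122. ] 85.0 142.0
```

```bash
python3 -c "
from bench import robot
print(robot.hand_in())"
```

```text
the job is handed in; nothing more can be done
None
```

Both caps are broken loose by about a quarter turn each (about 90°; right one clockwise, left one anticlockwise), the jar and glue bottle are still standing, and the job is handed in at about 17 s with no verdict shown.

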